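Level the gel-casting table with a shim, then set the comb

ROBOT

A 7-joint arm with a two-finger parallel gripper is mounted at the origin on a cart in front of the work surface, level with it; the furniture and walls round the work are solid. World frame = base frame: x ahead of the robot, y to its left, z up, the work surface at z = 0. Lengths are in m, angles in rad, forces in N, time in s.
With the tool pointing down it reaches from about 0.35 to 0.9 m from the base axis. Payload 19.9 kg.
Tool frame: the origin (TCP) lies on the centre line of the jaws, within the pads' length; the fingertips stand 19 mm ahead of it and the grasp point (between the pads) is the TCP; z points along the fingers, y is the line along which they close (so a half turn about z gives the same grasp; the last joint's range is limited). The gripper opens to 94 mm and grips with 3 to 60 N. Pads are 16 mm wide; open, the fingers measure 119 mm over their backs; the gripper's body (75 mm by 177 mm) begins 78 mm behind the grasp point.
Start: joints at [-1.212, 0.417, -0.01, 1.614, 0.005, 1.111, -0.053], TCP at [0.244, 0.575, 0.224] pointing down, gripper open.
Joint ranges: [-2.81, 2.81], [-0.39, 2.02], [-1.27, 1.25], [0.06, 2.57], [-1.19, 4.33], [0.19, 2], [-2.82, 2.82]. Speed limits (rad/s): [1.89, 1.89, 2.39, 2.39, 3.01, 3.01, 3.01].

INTERFACE

Orientations are given as a rotation vector (axis times angle).
In Python, from station import * gives the robot as it stands.
- The arm moves only by the tool carry_out, never from a script. Its argument "moves" is a list that holds one entry, the list of rows, each a list of 7 numbers: the turn, a rotation vector about the tool's x, y, z in degrees, then the shift along the tool's x, y, z in cm, then the closure, from 0 (fully open) to 1 (shut). In form: [[[rx, ry, rz, x, y, z, fingers], ...]]. A call has 1 to 10 rows; each row is the pose to reach, as a shift and turn from the pose commanded when the call began, along the tool's axes at that moment; what a row does not reach only later rows make up. A row lasts 1/12 s, in which the tool goes at most 41.7 mm and 7.16 degrees, less where a joint would pass 70% of its speed; a pose out of reach is approached as far as the arm can. A call with a gripper value outside its range is refused whole. The fingers move at their own pace and stop on an object; "force" is the grip in N (left out, the last holds). Time passes only in rows, so rows that repeat a pose let the fingers close. It gives the time, the measured TCP pose, the force, the opening and the grip force at its end, in the units of the state.
- get_obs(): the state, without advancing time (a new reading comes with each control period).
- get_image(name): name is "scene" or "top" or "wrist"; returns (picture, depth): 420x560x3 uint8, red, green, blue; 420x560 float32, m along the optical axis (not along the pixel's ray), 0 where there is no reading.
- camera_params(name): a dict with "fx", "fy", "cx", "cy" (pixels), "k1" (the pictures are not rectified: a ray, as slopes to the right and down, at radius r is drawn at 1 + k1 r^2 times it, then the intrinsics apply), "cam_to_world" (4x4, takes a point from camera to world coordinates). Camera axes: x right, y down, z forward; pixel columns grow to the right and rows downward; lengths in m; the calibration is good to about 2 mm. A picture is of the moment at which its call begins: read the wrist's pose just before it. camera_params takes no time and is no camera call; for the wrist camera it gives the pose at the moment of the call.
- job_done(): hands the job in; it is judged then, once.
The state is a dict: "clock": time; "joint_pos": joint angles; "qvel": joint speeds; "effort": joint torques, N m; "eef_pos": TCP position; "eef_rot": TCP orientation; "wrist_force": force on the tool from outside, world axes, zero at the start; "wrist_torque": the same for the moment, N m; "opening": finger opening in m; "gripper_force": force on a finger pad.
Only numpy, scipy, OpenCV 4.12 (cv2) and the standard library are available. Lean on these libraries where they do the work, as an engineer would, in place of code of your own. Each camera call takes 0.05 s, during which the arm holds its last target. There are 200 camera calls.

TASK

The gel-casting table stands low at the end with the screw foot, whose thread has seized. Push the tapered shim under that foot, thin end first, until the bubble of the level rests between its two lines, and leave the shim there; do not shove the table along the bench. Once the table is level, take the comb from its rest and lower it gently into the tray's notches until its bar lies flat on both side walls, and let go with the bubble still between the lines; leave the beaker, the jar and the wash bottle where they are.

Things in the scene. Friction and masses are not known exactly. Their poses are not given: they have to be found in the camera images.
- table: gel-casting table, loose, 0.95 kg: white deck 210 x 120 x 8 mm (along its x, y, z), top 48 mm over the origin, carrying a level and a clear tray. Origin: below the deck's middle, on the bench when level; x points from low to high end. Two rubber feet at x +88, y -45/+45 mm; one screw foot at x -85 mm. The low end starts 1.5 to 3 degrees down and faces world +y, up to 15 degrees towards the robot
- low_foot (a point): on the axis of the steel screw foot, table x -85, y 0, z +20 mm; axes as the table's. Its round pad (32 mm, bevelled below to a 14 mm flat) is 5 to 9 mm too short, differently each time. Pushed in along +x, the shim bears on the flat's near edge, 7 mm before this axis, and the table is level once it is that thick there. It takes under 10 N and stays where left; deck underside 40 mm up
- vial (a point): middle of the tubular level on the deck at the low end, table x -69, y 0, z +62 mm; axes as the table's. The green vial lies along x, 56 mm long, 17 mm across, with two black lines round it 12.5 mm either side of the middle
- bubble (a joint): position (m) of the white bubble's middle from the vial's middle, along the table's +x. The bubble is 16 mm long and runs to the higher end, 9 mm a degree, at most 16 mm: it starts near +0.015 (low end down), 0 is level, negative is low end too high; between the lines within +-0.004. It takes 1.5 s to settle. 1 mm of bubble answers to 2.8 mm of shim travel
- shim: tapered levelling shim, grey plastic, 60 g, 140 mm long, 32 mm wide, flat on the bench left of the table, thin end roughly towards it. Origin: centre of its underside; x points to the thin end (x +70 mm, 1.2 mm thick). The top rises evenly to 15 mm at x -40 mm (1 in 8); from there to x -70 mm it is a level ribbed butt, 18 mm high
- shim_butt (a point): middle of the shim's butt, shim x -55 mm, 9 mm over the bench: where to grip it, across its 32 mm (shim y); axes as the shim's
- comb: white comb, 40 g. Origin: centre of the underside of its bar. Bar 16 mm thick (x), 98 mm long (y), 16 mm high, above the origin; below it a plate 3 mm thick, 94 mm long, 10 mm deep, whose ends are the lugs, then eight teeth down to z -21 mm. Same both ways. Grip the bar's middle across its 16 mm. It hangs in a clear rest (80 x 104 x 42 mm) on the left, origin 42 mm up; lift it straight out
- comb_seat (a point): where the comb's origin comes when seated: table x +62, y 0, z +76 mm, level with the tops of the tray's side walls; axes as the table's, comb y along table y. Each wall (5 mm thick, inner faces at y -40/+40 mm) has a notch here, 6 mm wide along x, 11 mm at its mouth, 12 mm deep. The tray is open from x -26 to +92 mm, 23 mm deep; the teeth end 2 mm over its floor
- beaker: glass beaker, 72 x 77 x 92 mm, bystander; origin: centre of its underside
- jar: lidded jar, 63 mm across and 98 mm high, bystander; origin: centre of its underside
- wash_bottle: wash bottle with red cap, 65 x 109 x 215 mm, bystander; origin: middle of its underside

How it is judged:
On the way, in this order (a step that is already met when the one before it is completed fails the run):
1. the shim bears the low foot and the bubble rests between the lines (within 4 mm of the middle), with the comb not yet on the tray (value of joint bubble between -0.004 and 0.004 m and contact force between shim and table above 0.5 N and distance between comb and comb_seat above 0.05 m), for 0.5 s.
2. the comb is seated in the tray's notches (x of comb in the frame of comb_seat between -0.0025 and 0.0025 m and y of comb in the frame of comb_seat between -0.007 and 0.007 m and z of comb in the frame of comb_seat between -0.0025 and 0.0025 m and angle between the z axis of comb and the z axis of comb_seat, either way round below 0.07 rad and angle between the y axis of comb and the y axis of comb_seat, either way round below 0.07 rad), for 0.2 s.
At the end, for the whole second after the job is handed in: The shim bears the low foot (over 0.5 N) and the bubble is within 4 mm of the vial's middle; the comb is seated: its origin within 2.5 mm of the seat along the table's x, 7 mm along y and 2.5 mm in height, its axes within 4 degrees of the table's; table, shim and comb are at rest (all of step 2 and value of joint bubble between -0.004 and 0.004 m and contact force between shim and table above 0.5 N and linear speed of each of table, shim, comb below 0.02 m/s); the robot touches nothing.
It fails at once if the table is shoved more than 40 mm along the bench (distance of table from where it was at the start of the episode above 0.04 m).
It fails at once if the comb is rammed or dropped on the table (over 20 N) (contact force between comb and table above 20 N).
It fails at once if the beaker is moved by more than 30 mm or knocked over (distance of beaker from where it was at the start of the episode above 0.03 m or angle between beaker's own z axis and vertical above 0.4 rad).
It fails at once if the jar is moved by more than 30 mm or knocked over (distance of jar from where it was at the start of the episode above 0.03 m or angle between jar's own z axis and vertical above 0.4 rad).
It fails at once if the wash bottle is moved by more than 30 mm or knocked over (distance of wash_bottle from where it was at the start of the episode above 0.03 m or angle between wash_bottle's own z axis and vertical above 0.4 rad).
It also fails if it takes over 64 s, if anything falls off the work surface, if the arm or the gripper's body presses on something with over 40 N, if the wrist force passes 120 N, or if a joint passes its speed limit or range.

## Working session

There is one attempt and no reset: what is moved stays moved. The work goes in short steps, Python scripts to look and compute and a tool call to move; the robot and the scene stay as the last step left them, time stands still between calls to the robot, and variables do not carry over. Pictures are saved under pics/ and viewed, at most 10 in all, crops included, and the job is handed in when it is done.

Besides the shell and the picture viewer there is one more tool, called after "Request:" by a JSON object that holds its "fn" and its "kwargs", one argument or row to a line. carry_out: Moves the arm, as the interface text tells. Its arguments: {"type":"object","properties":{"moves":{"type":"array","items":{"type":"array","items":{"type":"array","items":{"type":"number"}}}},"force":{"type":"number"}},"required":["moves"]}

```bash
ls; mkdir -p pics
cat > h.py <<'E'
from station import *
import numpy as np, cv2
from scipy.spatial.transform import Rotation as R
def cloud(name):
    c=camera_params(name); im,d=get_image(name)
    h,w=d.shape; u,v=np.meshgrid(np.arange(w),np.arange(h))
    K=np.array([[c['fx'],0,c['cx']],[0,c['fy'],c['cy']],[0,0,1]])
    x=(u-c['cx'])/c['fx'];y=(v-c['cy'])/c['fy']
    xu,yu=x.copy(),y.copy()
    for _ in range(10):
        s=1+c['k1']*(xu**2+yu**2); xu=x/s; yu=y/s
    T=np.array(c['cam_to_world'])
    P=np.stack([xu*d,yu*d,d],-1)@T[:3,:3].T+T[:3,3]
    P[d==0]=np.nan
    return im,d,P
def save(n,im): cv2.imwrite('pics/'+n,im[:,:,::-1])
E
python3 - <<'E'
from h import *
for n in ['scene','top']:
    im,d,P=cloud(n); save(n+'0.png',im); np.savez(n+'0.npz',im=im,P=P)
    print(n,np.round(camera_params(n)['cam_to_world'],3).tolist(),camera_params(n)['fx'])
o=get_obs();print(o)
E
```

```text
pics
scene [[-0.658, -0.537, 0.528, -0.265], [-0.753, 0.454, -0.476, 0.683], [0.016, -0.711, -0.703, 1.096], [0.0, 0.0, 0.0, 1.0]] 416.3782253825257
top [[-0.017, -0.987, 0.16, 0.328], [-1.0, 0.018, 0.001, -0.014], [-0.004, -0.16, -0.987, 1.119], [0.0, 0.0, 0.0, 1.0]] 391.0660977042436
{'clock': 0.1, 'joint_pos': array([-1.21146472,  0.4179004 , -0.01031417,  1.61409028,  0.00469568,
        1.11069178, -0.05301196]), 'qvel': array([ 0.00036011, -0.00272422,  0.00100663, -0.00201506, -0.0002461 ,
       -0.0010081 ,  0.00012369]), 'effort': array([ 2.67867115e-03, -8.52575326e+01,  6.40618633e-01, -4.26691282e+01,
       -4.88868495e-02,  1.62861863e-02, -1.59714529e-05]), 'eef_pos': array([0.24374668, 0.57517831, 0.2239064 ]), 'eef_rot': array([-6.25384344e-01, -3.07857636e+00,  1.66025506e-03]), 'wrist_force': array([-0.39735989, -1.13801855, -0.52149378]), 'wrist_torque': array([0.00584544, 0.05795027, 0.0225349 ]), 'gripper_force': 0.0, 'opening': 0.09374646355610954}
```

View pics/scene0.png

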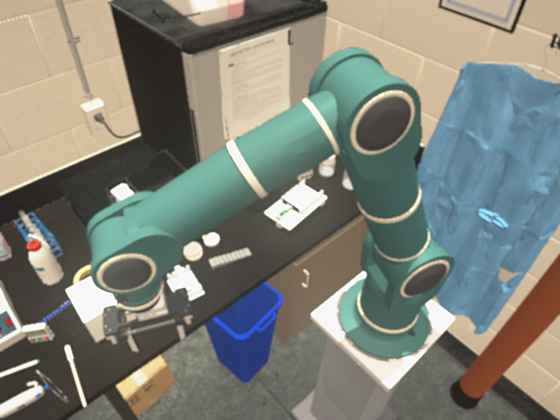

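View pics/top0.png

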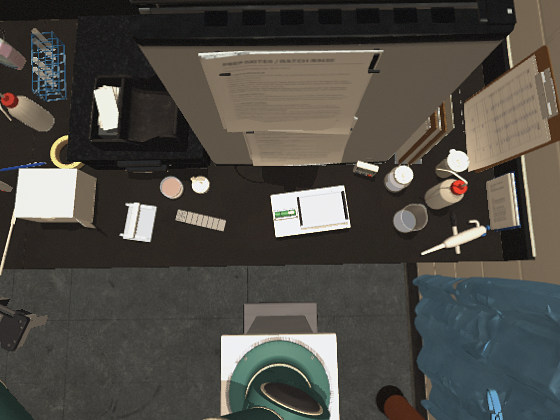

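The scene picture shows the arm's view of the bench. In the top picture, the table is at about (310,211) with its level at (285,213), the shim at (200,219), the comb in its rest at (138,222) and the beaker at (408,218). Next I'll get numbers and a close crop.

Run:
```python
from h import *
z=np.load('top0.npz');im,P=z['im'],z['P']
c=im[160:250,110:430]; save('crop0.png',cv2.resize(c,None,fx=2.5,fy=2.5,interpolation=cv2.INTER_CUBIC))
for n,(r0,r1,c0,c1),(a,b) in [('table',(170,250,255,365),(.035,.06)),('walls',(170,250,290,365),(.066,.085)),('vial',(195,230,265,305),(.052,.08)),('shim',(200,235,168,232),(.003,.03)),('butt',(200,235,168,232),(.0145,.03)),('rest',(190,250,115,165),(.03,.07)),('bar',(190,250,115,165),(.05,.07)),('beaker',(195,240,385,435),(.01,.2)),('jar',(160,195,380,420),(.01,.2)),('sm1',(170,203,155,215),(.01,.2))]:
    q=P[r0:r1,c0:c1].reshape(-1,3);q=q[(q[:,2]>a)&(q[:,2]<b)]
    if len(q)<5: print(n,len(q));continue
    r=cv2.minAreaRect((q[:,:2]*1000).astype(np.float32)); print(n,len(q),np.round(r[0],1),np.round(r[1],1),round(r[2],1),'zr',np.round(np.percentile(q[:,2],[2,50,98]),4), 'mean',np.round(q.mean(0),4))
    if n in('table','shim'):
        A=np.c_[q[:,:2],np.ones(len(q))];s=np.linalg.lstsq(A,q[:,2],rcond=None)[0];print('  plane',s)
q=P[200:240,235:260].reshape(-1,3);print('bench',np.nanmedian(q,0))
```

```text
table 2719 [ 509.9 -122.3] [157.5 272.7] 6.7 zr [0.0374 0.0469 0.0564] mean [ 0.4856 -0.0915  0.0463]
  plane [ 0.01090741 -0.05152405  0.03632817]
walls 333 [ 490.2 -115.1] [ 90.  150.4] 6.2 zr [0.0664 0.0718 0.078 ] mean [ 0.4918 -0.1266  0.0718]
vial 275 [485.  -33.9] [84.7 88.3] 88.5 zr [0.0523 0.0634 0.071 ] mean [ 0.4824 -0.039   0.063 ]
shim 600 [481.5 222.1] [184.6  99. ] 89.1 zr [0.0031 0.0093 0.0197] mean [0.4755 0.2253 0.0098]
  plane [-0.00443643  0.08053672 -0.00621031]
butt 133 [478.3 248.3] [78.4 31. ] 75.5 zr [0.0146 0.0172 0.0221] mean [0.4825 0.2659 0.0173]
rest 365 [495.5 383.6] [ 90.2 161.1] 68.9 zr [0.0312 0.0551 0.0609] mean [0.4714 0.3898 0.0514]
bar 243 [468.5 393.9] [18.9 97.6] 82.3 zr [0.0505 0.0573 0.0616] mean [0.4685 0.393  0.0569]
beaker 690 [ 472.1 -391.1] [ 70.4 128.6] 26.9 zr [0.0113 0.0537 0.0928] mean [ 0.4687 -0.3797  0.0538]
jar 647 [ 590.9 -355.5] [ 92.3 107.3] 6.1 zr [0.0139 0.0743 0.1005] mean [ 0.5759 -0.3387  0.0703]
sm1 675 [571.4 266.8] [142.3  72.4] 88.7 zr [0.0111 0.0274 0.0576] mean [0.5705 0.2718 0.0247]
bench [ 4.72181640e-01  8.49793909e-02 -2.76078625e-04]
```

View pics/crop0.png

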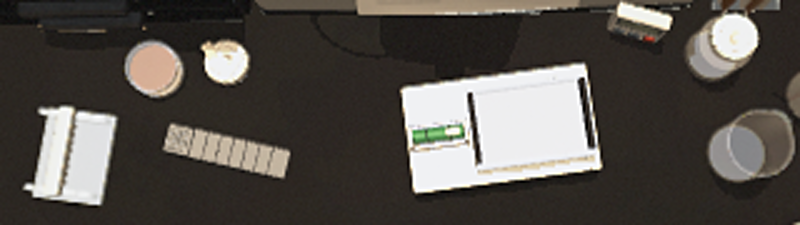

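```bash
cat >> h.py <<'E'
def edges(n,sel,P,trim=2):
    q=P[sel]; r=cv2.minAreaRect((q[:,:2]*1000).astype(np.float32)); return r
def down(yaw):  # tool down with tool y at world angle yaw(deg)
    y=np.array([np.cos(np.radians(yaw)),np.sin(np.radians(yaw)),0]);z=np.array([0,0,-1.]);return np.c_[np.cross(y,z),y,z]
def delta(pos,yaw,o=None,half=True,cmdpos=None,cmdR=None):
    o=o or get_obs(); R0=cmdR if cmdR is not None else R.from_rotvec(o['eef_rot']).as_matrix()
    p0=np.array(cmdpos) if cmdpos is not None else o['eef_pos']
    best=None
    for k in ([0,180] if half else [0]):
        rv=np.degrees(R.from_matrix(R0.T@down(yaw+k)).as_rotvec())
        if best is None or np.linalg.norm(rv)<np.linalg.norm(best): best=rv
    sh=R0.T@(np.array(pos)-p0)*100
    print('row',np.round(best,2).tolist(),np.round(sh,2).tolist(),'rows>=',np.ceil(max(np.linalg.norm(best)/7.16,np.linalg.norm(sh)/4.17)))
E
python3 - <<'E'
from h import *
z=np.load('top0.npz');im,P=z['im'].astype(int),z['P']
br=im.sum(2)
for n,(r0,r1,c0,c1),t,(a,b) in [('shim',(200,235,168,232),230,(.001,.03)),('table',(175,250,255,365),420,(.03,.06)),('bar',(195,250,118,165),450,(.05,.07))]:
    m=np.zeros(br.shape,np.uint8); m[r0:r1,c0:c1]=(br[r0:r1,c0:c1]>t)&(P[r0:r1,c0:c1,2]>a)&(P[r0:r1,c0:c1,2]<b)
    k,l,s,_=cv2.connectedComponentsWithStats(m); i=1+np.argmax(s[1:,4]); q=P[l==i]
    r=cv2.minAreaRect((q[:,:2]*1000).astype(np.float32)); print(n,np.round(cv2.boxPoints(r),1).tolist(),r)
o=get_obs(); c=camera_params('wrist'); T=np.array(c['cam_to_world']);R0=R.from_rotvec(o['eef_rot']).as_matrix()
print('cam in tool',np.round(R0.T@(T[:3,3]-o['eef_pos']),3),np.round(R0.T@T[:3,:3],2).tolist(),c['fx'],c['k1'])
delta([.475,.23,.22],-14)
E
```

```text
shim [[439.6000061035156, 153.6999969482422], [474.1000061035156, 145.39999389648438], [506.8999938964844, 281.5], [472.3999938964844, 289.79998779296875]] ((473.2473449707031, 217.61956787109375), (140.0435333251953, 35.45751190185547), 76.46723175048828)
table [[417.0, 3.799999952316284], [440.29998779296875, -204.39999389648438], [559.2999877929688, -191.10000610351562], [536.0, 17.100000381469727]] ((488.1263427734375, -93.65216827392578), (119.7416763305664, 209.50540161132812), 6.398338317871094)
bar [[418.8999938964844, 391.3999938964844], [515.5999755859375, 378.29998779296875], [518.0999755859375, 396.70001220703125], [421.3999938964844, 409.79998779296875]] ((468.5173034667969, 394.0807800292969), (18.568750381469727, 97.56144714355469), 82.2638168334961)
cam in tool [ 0.077  0.001 -0.16 ] [[0.0, -0.96, -0.27], [1.0, 0.0, 0.0], [-0.0, -0.27, 0.96]] 334.82886187428255 0.017148892444218553
row [-0.05, 0.05, 81.03] [-34.76, -22.76, 0.42] rows>= 12.0
```

Top-view fits: shim butt at (486,271) mm with yaw −13.5°, table centre at (488,−94) mm with yaw +6.4°, comb bar at (468,394) mm.

Run:
```python
from h import *
delta([.486,.271,.12],-13.5)
```

```text
row [-0.05, 0.05, 80.53] [-34.17, -18.54, 10.41] rows>= 12.0
```

Request:
{"fn": "carry_out", "kwargs": {
  "moves": [
    [[0,0,80.5,-34.2,-18.5,6,0.41],[0,0,80.5,-34.2,-18.5,6,0.41],[0,0,80.5,-34.2,-18.5,6,0.41],[0,0,80.5,-34.2,-18.5,6,0.41],[0,0,80.5,-34.2,-18.5,8,0.41],[0,0,80.5,-34.2,-18.5,8,0.41],[0,0,80.5,-34.2,-18.5,10.4,0.41],[0,0,80.5,-34.2,-18.5,10.4,0.41],[0,0,80.5,-34.2,-18.5,10.4,0.41],[0,0,80.5,-34.2,-18.5,10.4,0.41]]
  ]
}}

```text
clock: 0.93
eef_pos: [0.4879, 0.2683, 0.1193]
eef_rot: [2.317, 2.121, -0.002]
wrist_force: [-0.1, 0.7, 0.2]
opening: 0.0553
gripper_force: 0.0
```

Run:
```python
from h import *
delta([.486,.271,.021],-13.5)
o=get_obs();print(o['clock'],o['eef_pos'],o['opening'])
```

```text
row [0.01, 0.08, 8.44] [0.27, -0.22, 9.83] rows>= 3.0
0.9333 [0.48792892 0.26826094 0.11928848] 0.055264240004346474
```

Request:
{"fn": "carry_out", "kwargs": {
  "moves": [
    [[0,0,8.4,0.3,-0.2,3,0.41],[0,0,8.4,0.3,-0.2,3,0.41],[0,0,8.4,0.3,-0.2,3,0.41],[0,0,8.4,0.3,-0.2,3,0.41]]
  ]
}}

```text
clock: 1.27
eef_pos: [0.4846, 0.2758, 0.0913]
eef_rot: [-2.453, -1.962, -0.0]
wrist_force: [-0.3, 1.2, -0.4]
opening: 0.0553
gripper_force: 0.0
```

Run:
```python
from h import *
o=get_obs();print(o['clock'],o['eef_pos'])
im,d,P=cloud('wrist');save('w1.png',im)
m=(P[...,2]>.0162)&(P[...,2]<.024)&(P[...,1]>.2)&(P[...,1]<.33)&(abs(P[...,0]-.486)<.05)
k,l,s,_=cv2.connectedComponentsWithStats(m.astype(np.uint8));i=1+np.argmax(s[1:,4]);print(s[i])
r=cv2.minAreaRect((P[l==i][:,:2]*1000).astype(np.float32));print(r)
delta([.486,.271,.021],-13.5)
```

```text
1.2667 [0.48456415 0.2757637  0.09131083]
[ 252  211   44   39 1592]
((484.65032958984375, 272.5905456542969), (30.108280181884766, 31.689708709716797), 77.11955261230469)
row [0.03, -0.06, 0.8] [-0.46, 0.22, 7.07] rows>= 2.0
```

View pics/w1.png

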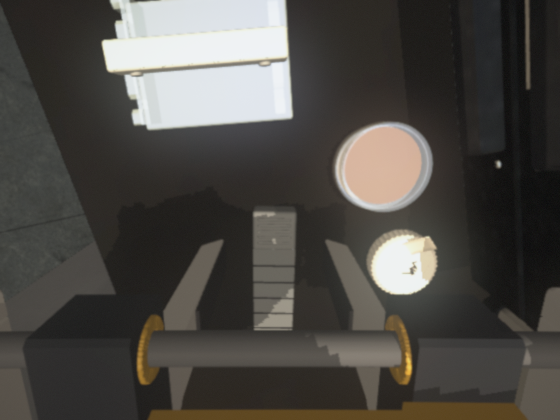

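The wrist picture shows the butt at (274,230) between the fingers, with both jars clear of them. The butt fits at (484.7,272.5) mm.

Request:
{"fn": "carry_out", "kwargs": {
  "moves": [
    [[0,0,0,0,0,4,0.41],[0,0,0,0,0,4,0.41],[0,0,0,0,0,4,0.41],[0,0,0,0,0,4,0.41]]
  ]
}}

```text
clock: 1.65
eef_pos: [0.4853, 0.2753, 0.0522]
eef_rot: [2.457, 1.958, 0.002]
wrist_force: [-0.5, 0.5, 0.1]
opening: 0.0554
gripper_force: 0.0
```

Run:
```python
from h import *
o=get_obs();print(o['clock'],o['eef_pos'],o['qvel'])
delta([.4847,.2725,.021],-13.3)
```

```text
1.65 [0.48530467 0.27531462 0.05224912] [-0.00094816 -0.01317421  0.00660314 -0.00487334 -0.00194159 -0.00778452
 -0.00200759]
row [0.04, -0.05, 0.39] [-0.29, 0.0, 3.12] rows>= 1.0
```

Descend and grip.

Request:
{"fn": "carry_out", "kwargs": {
  "moves": [
    [[0,0,0.4,-0.3,0,2,0.41],[0,0,0.4,-0.3,0,3.1,0.41],[0,0,0.4,-0.3,0,3.1,0.41],[0,0,0.4,-0.3,0,3.1,0.75],[0,0,0.4,-0.3,0,3.1,0.75],[0,0,0.4,-0.3,0,3.1,0.75],[0,0,0.4,-0.3,0,3.1,0.75],[0,0,0.4,-0.3,0,3.1,0.75]]
  ],
  "force": 30
}}

```text
clock: 2.32
eef_pos: [0.4843, 0.2721, 0.0199]
eef_rot: [-2.465, -1.948, -0.001]
wrist_force: [-1.3, -0.0, 6.3]
opening: 0.0319
gripper_force: 30.0
```

Run:
```python
from h import *
o=get_obs();print(o['clock'],o['eef_pos'],o['opening'],o['gripper_force'])
# axis line: foot edge point at table x -92; butt tip distance 125 to thin end
c=np.array([.4881,-.0937]);a=np.radians(6.4);ax=np.array([np.sin(a),-np.cos(a)])
e=c-ax*.092; print('edge',e)
b=e-ax*(.125+.035); print('butt start',b)   # tip 35mm before the flat edge
delta([b[0],b[1],.023],6.4)
```

```text
2.3167 [0.48425627 0.27210706 0.01991006] 0.03191747852406434 29.99435395002365
edge [ 0.47784486 -0.00227335]
butt start [0.46000983 0.15672952]
row [0.02, -0.02, -19.77] [-11.79, 0.31, -0.31] rows>= 3.0
```

Request:
{"fn": "carry_out", "kwargs": {
  "moves": [
    [[0,0,0,0,0,-0.4,0.75],[0,0,-6,-3,0,-0.4,0.75],[0,0,-12,-6,0.1,-0.4,0.75],[0,0,-18,-9,0.2,-0.4,0.75],[0,0,-19.8,-11.8,0.3,-0.4,0.75],[0,0,-19.8,-11.8,0.3,-0.4,0.75],[0,0,-19.8,-11.8,0.3,-0.4,0.75]]
  ]
}}

```text
clock: 2.9
eef_pos: [0.4598, 0.1551, 0.0239]
eef_rot: [2.097, 2.339, -0.0]
wrist_force: [-0.2, 0.5, -1.2]
opening: 0.0313
gripper_force: 30.0
```

Run:
```python
from h import *
o=get_obs();print(o['clock'],o['eef_pos'],o['opening'],o['wrist_force'])
delta([.4600,.1567,.020],6.4)
im,d,P=cloud('top');np.savez('top1.npz',im=im,P=P);save('top1c.png',cv2.resize(im[150:250,200:360],None,fx=4,fy=4,interpolation=cv2.INTER_CUBIC))
im,d,P=cloud('wrist');save('w2.png',im)
```

```text
2.9 [0.45979887 0.15510704 0.0238625 ] 0.03133265077961519 [-0.18843522  0.48412382 -1.15003584]
row [0.0, 0.01, -0.15] [0.16, 0.04, 0.39] rows>= 1.0
```

View pics/top1c.png

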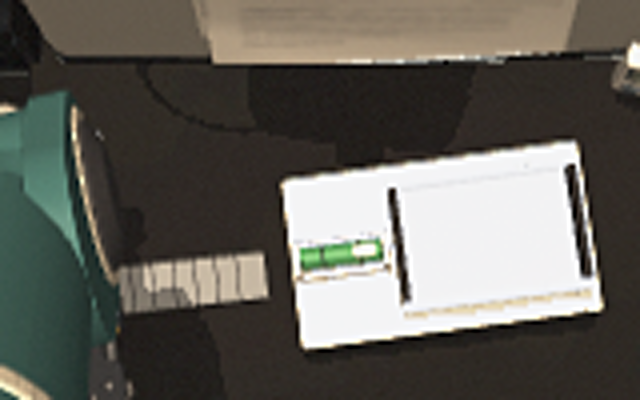

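```bash
cat >> h.py <<'E'
def deck(P,im,c=(.4881,-.0937),yaw=6.4):
    a=np.radians(yaw);ax=np.array([np.sin(a),-np.cos(a)]);ay=np.array([np.cos(a),np.sin(a)])
    X=(P[...,:2]-c)@ax;Y=(P[...,:2]-c)@ay
    m=(abs(X)<.095)&(abs(Y)<.056)&(P[...,2]>.034)&(P[...,2]<.056)&((abs(Y)>.051)|((X<-.035)&(abs(Y)>.02)))
    x,y,z=X[m],Y[m],P[...,2][m]
    for _ in range(4):
        A=np.c_[x,y,np.ones(len(x))];s=np.linalg.lstsq(A,z,rcond=None)[0];r=z-A@s;k=abs(r)<2.5*r.std()+1e-4;x,y,z=x[k],y[k],z[k]
    print('deck n',len(x),'slope',s,'tilt',np.degrees(s[0]),'rise needed mm',s[0]*173,'z0',s[2]);return s
E
python3 - <<'E'
from h import *
for n in['top0','top1']:
    z=np.load(n+'.npz');deck(z['P'],z['im'])
E
```

```text
deck n 703 slope [0.04252639 0.00233224 0.04367686] tilt 2.4365829193053603 rise needed mm 7.357066238073955 z0 0.04367685847955629
deck n 718 slope [ 0.03939896 -0.0007276   0.04357751] tilt 2.257394238721002 rise needed mm 6.816020422753198 z0 0.04357750540515277
```

The deck fit gives a missing rise of about 7 mm, so roughly 47 mm of insertion past the foot's edge. Lower the shim and push slowly.

Request:
{"fn": "carry_out", "kwargs": {
  "moves": [
    [[0,0,0,0,0,0.35,0.75],[0,0,0,-1,0,0.35,0.75],[0,0,0,-2,0,0.35,0.75],[0,0,0,-3,0,0.35,0.75],[0,0,0,-3.5,0,0.35,0.75],[0,0,0,-4,0,0.35,0.75],[0,0,0,-4.5,0,0.35,0.75],[0,0,0,-5,0,0.35,0.75],[0,0,0,-5.5,0,0.35,0.75],[0,0,0,-5.5,0,0.35,0.75]]
  ]
}}

```text
clock: 3.83
eef_pos: [0.466, 0.1006, 0.0199]
eef_rot: [2.095, 2.341, -0.001]
wrist_force: [1.2, -1.6, -2.0]
opening: 0.0316
gripper_force: 30.0
```

Run:
```python
from h import *
o=get_obs();print(o['clock'],o['eef_pos'],o['opening'],o['wrist_force'])
im,d,P=cloud('top');deck(P,im);save('top2c.png',cv2.resize(im[150:250,200:360],None,fx=4,fy=4,interpolation=cv2.INTER_CUBIC))
```

```text
3.8333 [0.46596563 0.10055943 0.01993637] 0.03164401239390484 [ 1.18619123 -1.55784732 -2.01583255]
deck n 710 slope [0.02004563 0.00361479 0.04529206] tilt 1.148530132168201 rise needed mm 3.46789439909323 z0 0.0452920648040879
```

Request:
{"fn": "carry_out", "kwargs": {
  "moves": [
    [[0,0,0,-0.4,0,0,0.75],[0,0,0,-0.8,0,0,0.75],[0,0,0,-1.2,0,0,0.75],[0,0,0,-1.6,0,0,0.75],[0,0,0,-2.0,0,0,0.75],[0,0,0,-2.0,0,0,0.75],[0,0,0,-2.0,0,0,0.75],[0,0,0,-2.0,0,0,0.75],[0,0,0,-2.0,0,0,0.75],[0,0,0,-2.0,0,0,0.75]]
  ]
}}

```text
clock: 4.72
eef_pos: [0.4681, 0.0818, 0.0199]
eef_rot: [2.094, 2.342, -0.0]
wrist_force: [0.1, -2.3, -0.5]
opening: 0.0319
gripper_force: 30.0
```

Run:
```python
from h import *
o=get_obs();print(o['clock'],o['eef_pos'],o['opening'],o['wrist_force'])
im,d,P=cloud('top');deck(P,im);np.savez('top3.npz',im=im,P=P)
im2,d,P2=cloud('scene');np.savez('scene3.npz',im=im2,P=P2)
a=cv2.resize(im[195:230,260:310],(800,560),interpolation=cv2.INTER_CUBIC);save('top3c.png',a)
```

```text
4.7167 [0.46806564 0.08184083 0.01994616] 0.031864963227507065 [ 0.13195712 -2.2868775  -0.45246878]
deck n 714 slope [0.00594121 0.00212534 0.04644577] tilt 0.34040601795091197 rise needed mm 1.027828604584416 z0 0.04644576804897074
```

View pics/top3c.png

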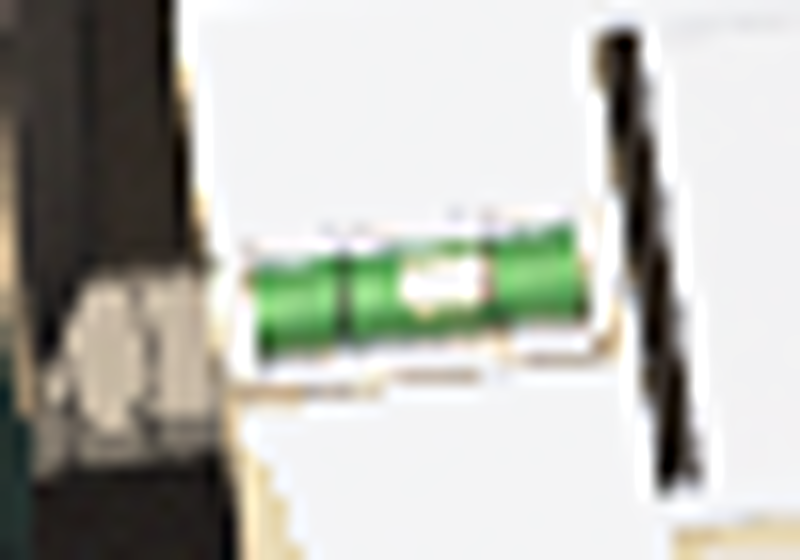

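The lines are at crop x≈344 and 488, and the bubble runs from 398 to 490, so it sits at about +4.9 mm and may still be settling. Push on 8 mm and wait.

Request:
{"fn": "carry_out", "kwargs": {
  "moves": [
    [[0,0,0,-0.3,0,0,0.75],[0,0,0,-0.6,0,0,0.75],[0,0,0,-0.8,0,0,0.75],[0,0,0,-0.8,0,0,0.75],[0,0,0,-0.8,0,0,0.75],[0,0,0,-0.8,0,0,0.75],[0,0,0,-0.8,0,0,0.75],[0,0,0,-0.8,0,0,0.75],[0,0,0,-0.8,0,0,0.75],[0,0,0,-0.8,0,0,0.75]]
  ]
}}

```text
clock: 5.65
eef_pos: [0.469, 0.0739, 0.02]
eef_rot: [2.094, 2.342, -0.0]
wrist_force: [0.8, -2.5, -1.7]
opening: 0.0315
gripper_force: 30.0
```

Request:
{"fn": "carry_out", "kwargs": {
  "moves": [
    [[0,0,0,0,0,0,0.75],[0,0,0,0,0,0,0.75],[0,0,0,0,0,0,0.75],[0,0,0,0,0,0,0.75],[0,0,0,0,0,0,0.75],[0,0,0,0,0,0,0.75],[0,0,0,0,0,0,0.75],[0,0,0,0,0,0,0.75]]
  ]
}}

```text
clock: 6.32
eef_pos: [0.469, 0.0739, 0.02]
eef_rot: [2.094, 2.342, -0.0]
wrist_force: [-0.2, -1.6, -2.0]
opening: 0.0318
gripper_force: 30.0
```

```bash
cat >> h.py <<'E'
def bub(im,box=(195,232,262,312),k=8):
    r0,r1,c0,c1=box
    b=cv2.resize(im[r0:r1,c0:c1],None,fx=k,fy=k,interpolation=cv2.INTER_CUBIC)
    f=b.astype(int);g=(f[...,1]-f[...,0]>25)
    ys,xs=np.nonzero(g); 
    hull=cv2.convexHull(np.c_[xs,ys].astype(np.int32))
    rc=cv2.minAreaRect(hull.astype(np.float32)); 
    m=np.zeros(g.shape,np.uint8);cv2.fillConvexPoly(m,hull,1)
    m=cv2.erode(m,np.ones((9,9),np.uint8))
    br=f.min(2); w=((br>150)&(m>0))
    a=np.radians(6.4);d=np.array([np.cos(a),-np.sin(a)])
    t=np.c_[xs,ys]@d; L=np.percentile(t,[.3,99.7]); wy,wx=np.nonzero(w); tb=np.c_[wx,wy]@d
    s=56/(L[1]-L[0])
    print('vial px',L[1]-L[0],'n',len(tb),'bubble mean mm',(tb.mean()-L.mean())*s,'ends',(np.percentile(tb,[2,98])-L.mean())*s)
E
python3 - <<'E'
from h import *
o=get_obs();print(o['clock'],o['eef_pos'],o['opening'],o['wrist_force'])
bub(np.load('top0.npz')['im']);bub(np.load('top3.npz')['im'])
im,d,P=cloud('top');deck(P,im);np.savez('top4.npz',im=im,P=P);bub(im)
E
```

```text
6.3167 [0.46899245 0.07392941 0.01997282] 0.031779996779373286 [-0.18498627 -1.55047851 -2.0258042 ]
vial px 163.474532835317 n 1061 bubble mean mm 16.309463717178065 ends [ 8.18831604 24.10058628]
vial px 162.78243265010596 n 1147 bubble mean mm 4.310223559813597 ends [-2.91872838 11.70565881]
deck n 703 slope [ 0.00338927 -0.00228442  0.04723554] tilt 0.19419114822039557 rise needed mm 0.5863445602386418 z0 0.047235540913365626
vial px 278.40184778488236 n 7275 bubble mean mm -1.8591534628784157 ends [-18.18568248  16.06213775]
```

```bash
sed -i 's/    ys,xs=np.nonzero(g); /    g[:,:96]=False; ys,xs=np.nonzero(g)/' h.py
python3 - <<'E'
from h import *
im=np.load('top4.npz')['im'];bub(im,(195,232,262,312))
bub(np.load('top3.npz')['im'])
save('top4c.png',cv2.resize(im[195:230,260:310],(800,560),interpolation=cv2.INTER_CUBIC))
E
```

```text
vial px 164.1175542296273 n 1210 bubble mean mm 0.9647067957896435 ends [-6.36752061  8.77655204]
vial px 162.78243265010596 n 1147 bubble mean mm 4.310223559813597 ends [-2.91872838 11.70565881]
```

View pics/top4c.png

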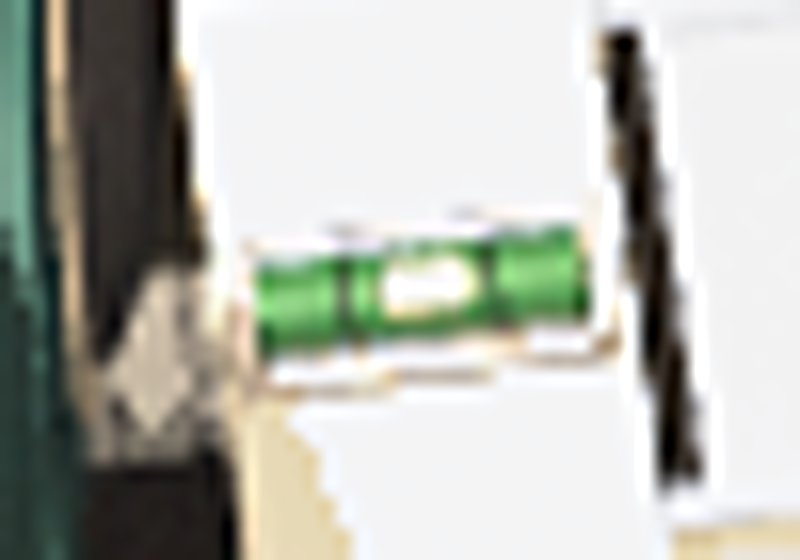

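The bubble is between the lines, spanning 378–478 with the lines at 345 and 490, so about +1.4 mm. Nudge 3 mm more, release and rise.

Request:
{"fn": "carry_out", "kwargs": {
  "moves": [
    [[0,0,0,-0.3,0,0,0.75],[0,0,0,-0.3,0,0,0.75],[0,0,0,-0.3,0,0,0.75],[0,0,0,-0.3,0,0,0.45],[0,0,0,-0.3,0,0,0.45],[0,0,0,-0.3,0,0,0.45],[0,0,0,-0.3,0,0,0.45],[0,0,0,-0.3,0,-2,0.45],[0,0,0,-0.3,0,-5,0.45],[0,0,0,-0.3,0,-9,0.45]]
  ]
}}

```text
clock: 7.2
eef_pos: [0.468, 0.0705, 0.1095]
eef_rot: [-2.093, -2.341, 0.006]
wrist_force: [-0.2, 0.9, -0.1]
opening: 0.0516
gripper_force: 0.0
```

Run:
```python
from h import *
o=get_obs();print(o['clock'],o['eef_pos'],o['opening'])
# comb: bar fit 468.5,394.1 yaw
delta([.4685,.394,.16],97.7)
delta([.4685,.394,.16],97.7,half=False);delta([.4685,.394,.16],-82.3,half=False)
print(o['joint_pos'])
```

```text
7.2 [0.46797074 0.07048457 0.10946082] 0.05164253923999642
row [-0.12, 0.22, 88.71] [32.14, 3.64, -5.1] rows>= 13.0
row [-0.22, -0.13, -91.29] [32.14, 3.64, -5.1] rows>= 13.0
row [-0.12, 0.22, 88.71] [32.14, 3.64, -5.1] rows>= 13.0
[-0.467793    0.31785143  0.29367363  2.08879713 -0.13102672  0.75596181
  0.01972839]
```

Run:
```python
from h import *
delta([.4685,.394,.16],82.3)
```

```text
row [-0.23, -0.09, -75.89] [32.14, 3.64, -5.1] rows>= 11.0
```

Request:
{"fn": "carry_out", "kwargs": {
  "moves": [
    [[0,0,0,0,0,-3,0.45],[0,0,-75.9,32.1,3.6,-5,0.63],[0,0,-75.9,32.1,3.6,-5,0.63],[0,0,-75.9,32.1,3.6,-5,0.63],[0,0,-75.9,32.1,3.6,-5,0.63],[0,0,-75.9,32.1,3.6,-5,0.63],[0,0,-75.9,32.1,3.6,-5,0.63],[0,0,-75.9,32.1,3.6,-5,0.63],[0,0,-75.9,32.1,3.6,-5,0.63],[0,0,-75.9,32.1,3.6,-5,0.63]]
  ]
}}

```text
clock: 8.03
eef_pos: [0.4672, 0.4009, 0.16]
eef_rot: [-0.502, -3.1, -0.004]
wrist_force: [-1.3, -0.1, -0.8]
opening: 0.035
gripper_force: 0.0
```

Run:
```python
from h import *
o=get_obs();print(o['clock'],o['eef_pos'],o['opening'],o['joint_pos'])
delta([.4685,.394,.16],82.3)
im,d,P=cloud('top');np.savez('top5.npz',im=im,P=P);deck(P,im);bub(im)
```

```text
8.0333 [0.46716017 0.40086179 0.15998393] 0.03502377305568566 [-0.73013549  0.46552921 -0.03662275  1.69869081  0.0169374   0.97619652
  0.47725157]
row [0.15, -0.07, -10.7] [-0.34, -0.61, -0.0] rows>= 2.0
deck n 713 slope [ 0.00113873 -0.00299976  0.04747979] tilt 0.06524441325910763 rise needed mm 0.19700026057326608 z0 0.04747978714898783
vial px 165.88381727453964 n 1826 bubble mean mm -0.9621545182512885 ends [-23.16865564  18.59277877]
```

Request:
{"fn": "carry_out", "kwargs": {
  "moves": [
    [[0,0,-7,0,0,0,0.63],[0,0,-10.7,0,0,0,0.63],[0,0,-10.7,0,0,0,0.63],[0,0,-10.7,0,0,0,0.63],[0,0,-10.7,0,0,0,0.63],[0,0,-10.7,0,0,0,0.63]]
  ]
}}

```text
clock: 8.58
eef_pos: [0.4693, 0.3937, 0.16]
eef_rot: [0.236, 3.133, -0.0]
wrist_force: [0.2, -0.5, 0.3]
opening: 0.0345
gripper_force: 0.0
```

Run:
```python
from h import *
o=get_obs();print(o['clock'],o['eef_pos'])
im,d,P=cloud('wrist');save('w3.png',im);np.savez('w3.npz',im=im,P=P)
br=im.astype(int).sum(2)
m=(P[...,2]>.053)&(P[...,2]<.065)&(abs(P[...,0]-.4685)<.07)&(abs(P[...,1]-.394)<.03)
k,l,s,_=cv2.connectedComponentsWithStats(m.astype(np.uint8));i=1+np.argmax(s[1:,4]);print(s[i])
q=P[l==i];r=cv2.minAreaRect((q[:,:2]*1000).astype(np.float32));print(r,np.median(q[:,2]))
delta([.4685,.394,.063],82.3)
im,d,P=cloud('top');np.savez('top6.npz',im=im,P=P);deck(P,im);bub(im)
a=cv2.resize(im[195:230,260:310],(560,392),interpolation=cv2.INTER_CUBIC)
b=cv2.imread('pics/w3.png')[:,:,::-1]
c=np.zeros((600,800,3),np.uint8);c[:200,:280]=cv2.resize(a,(280,200));c[180:600,240:800]=b;save('mix.png',c)
```

```text
8.5833 [0.46932705 0.39366604 0.15996372]
[ 261  152   23  116 2251]
((469.4093322753906, 393.41650390625), (17.69972038269043, 98.05353546142578), 81.56893920898438) 0.05782611522767511
row [-0.01, 0.01, -0.85] [0.08, 0.01, 9.7] rows>= 3.0
deck n 716 slope [-0.00192313  0.0016883   0.04732387] tilt -0.11018735569993861 rise needed mm -0.3327018621282021 z0 0.04732386561218082
vial px 165.86859586939462 n 1817 bubble mean mm -0.9790108044189754 ends [-23.06146509  18.3601879 ]
```

View pics/mix.png

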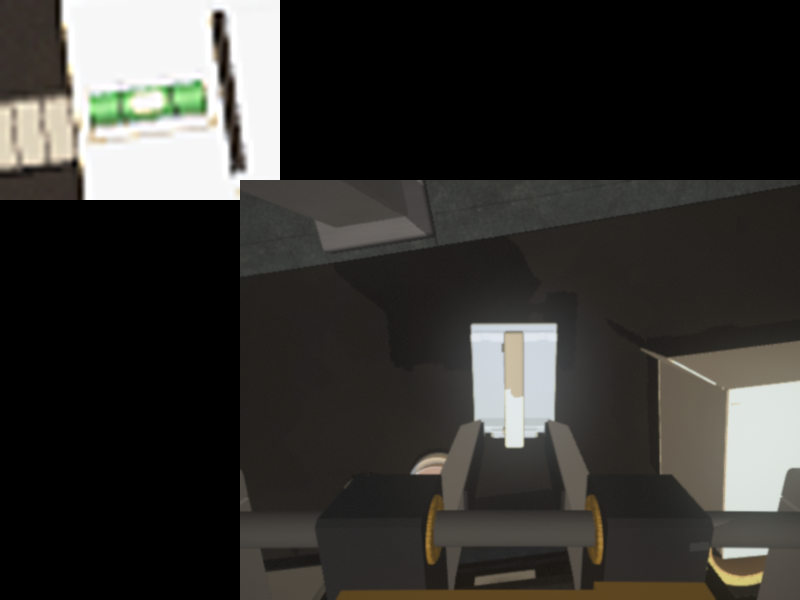

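The bubble sits centred (131–165 between lines at 121 and 173). The comb bar fits at (469.4,393.4) mm with yaw matched, directly below the tool. Descend and grip.

Request:
{"fn": "carry_out", "kwargs": {
  "moves": [
    [[0,0,0,0,0,3.5,0.63],[0,0,0,0,0,7,0.63],[0,0,0,0,0,9.7,0.63],[0,0,0,0,0,9.7,0.63],[0,0,0,0,0,9.7,0.9],[0,0,0,0,0,9.7,0.9],[0,0,0,0,0,9.7,0.9],[0,0,0,0,0,9.7,0.9],[0,0,0,0,0,9.7,0.9]]
  ],
  "force": 15
}}

```text
clock: 9.43
eef_pos: [0.4701, 0.3947, 0.0649]
eef_rot: [0.231, 3.131, 0.003]
wrist_force: [0.1, -0.4, 10.4]
opening: 0.0163
gripper_force: 15.0
```

Request:
{"fn": "carry_out", "kwargs": {
  "moves": [
    [[0,0,0,0,0,-1.5,0.9],[0,0,0,0,0,-3,0.9],[0,0,0,0,0,-5,0.9],[0,0,0,0,0,-8,0.9],[0,0,0,0,0,-12,0.9],[0,0,0,0,0,-12,0.9],[0,0,0,0,0,-12,0.9]]
  ]
}}

```text
clock: 10.02
eef_pos: [0.4702, 0.3948, 0.1861]
eef_rot: [0.231, 3.129, 0.006]
wrist_force: [-0.2, -0.2, -1.1]
opening: 0.0156
gripper_force: 15.0
```

Run:
```python
from h import *
o=get_obs();print(o['clock'],o['eef_pos'],o['opening'],o['gripper_force'],o['joint_pos'])
# table refit from top6
z=np.load('top6.npz');im,P=z['im'].astype(int),z['P'];br=im.sum(2)
r0,r1,c0,c1=175,250,262,365
m=np.zeros(br.shape,np.uint8); m[r0:r1,c0:c1]=(br[r0:r1,c0:c1]>420)&(P[r0:r1,c0:c1,2]>.04)&(P[r0:r1,c0:c1,2]<.056)
k,l,s,_=cv2.connectedComponentsWithStats(m); i=1+np.argmax(s[1:,4]); q=P[l==i]
r=cv2.minAreaRect((q[:,:2]*1000).astype(np.float32)); print(r)
a=np.radians(r[2] if r[2]<45 else r[2]-90);ax=np.array([np.sin(a),-np.cos(a)]);seat=np.array(r[0])/1000+ax*.062;print('seat',seat)
delta([*seat,.18],90+np.degrees(a))
# comb in wrist view
im,d,P=cloud('wrist');save('w4.png',im);np.savez('w4.npz',im=im,P=P)
T=R.from_rotvec(o['eef_rot']).as_matrix();Q=(P-o['eef_pos'])@T
m=(abs(Q[...,0])<.07)&(abs(Q[...,1])<.012)&(Q[...,2]>-.01)&(Q[...,2]<.03)
print('comb in tool',m.sum(),np.percentile(Q[m],[1,50,99],axis=0).round(4).tolist())
```

```text
10.0167 [0.47022664 0.39480268 0.18608054] 0.01559340039866289 14.999741166830063 [-0.6941175   0.43345925 -0.0714499   1.68284537  0.03546052  1.02135342
  0.64619022]
((488.3895568847656, -95.01102447509766), (120.11453247070312, 209.52403259277344), 6.3229851722717285)
seat [ 0.49521781 -0.15663387]
row [0.2, 0.22, -14.76] [-10.56, -54.18, 0.43] rows>= 14.0
comb in tool 5263 [[-0.0409, -0.0106, -0.0064], [0.0083, 0.0007, 0.0072], [0.0496, 0.0107, 0.0173]]
```

Request:
{"fn": "carry_out", "kwargs": {
  "moves": [
    [[0,0,-5,-3.5,-18,0,0.9],[0,0,-5,-3.5,-18,0,0.9],[0,0,-5,-3.5,-18,0,0.9],[0,0,-5,-3.5,-18,0,0.9],[0,0,-10,-7,-36,0,0.9],[0,0,-10,-7,-36,0,0.9],[0,0,-10,-7,-36,0,0.9],[0,0,-10,-7,-36,0,0.9],[0,0,-10,-7,-36,0,0.9],[0,0,-12,-8.5,-44,0,0.9]]
  ]
}}

```text
clock: 10.9
eef_pos: [0.4865, -0.0151, 0.1823]
eef_rot: [0.098, -3.139, -0.0]
wrist_force: [1.5, 0.3, -0.5]
opening: 0.0159
gripper_force: 15.0
```

Run:
```python
from h import *
delta([.4952,-.1566,.17],96.3)
```

```text
row [0.01, -0.06, -2.72] [0.02, -14.18, 1.22] rows>= 4.0
```

Request:
{"fn": "carry_out", "kwargs": {
  "moves": [
    [[0,0,-2.7,0,-3,1,0.9],[0,0,-2.7,0,-6,1,0.9],[0,0,-2.7,0,-9,1,0.9],[0,0,-2.7,0,-11,1,0.9],[0,0,-2.7,0,-11,1,0.9],[0,0,-2.7,0,-11,1,0.9],[0,0,-2.7,0,-11,1,0.9]]
  ]
}}

```text
clock: 11.48
eef_pos: [0.4938, -0.123, 0.1724]
eef_rot: [0.173, -3.136, -0.001]
wrist_force: [-0.3, -0.2, -0.9]
opening: 0.0156
gripper_force: 15.0
```

Run:
```python
from h import *
o=get_obs();print(o['clock'],o['eef_pos'],o['joint_pos'])
delta([.4952,-.1566,.15],96.3)
im,d,P=cloud('wrist');save('w5.png',im);np.savez('w5.npz',im=im,P=P)
```

```text
11.4833 [ 0.4938375  -0.12302455  0.17236467] [ 0.06515599  0.27316584  0.1384153   1.95473456 -0.04701222  0.91787312
  1.90789742]
row [0.03, -0.06, 0.0] [0.23, -3.35, 2.24] rows>= 1.0
```

View pics/w5.png

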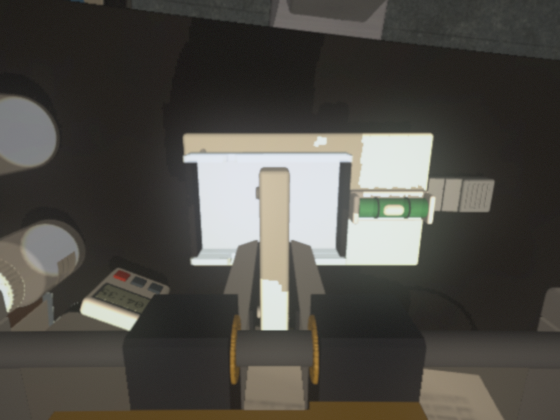

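The wrist picture shows the tray's near wall at row 157 (columns 187–350) with a faint notch near column 229, and the bubble still between the lines. I'll locate the notch numerically.

Run:
```python
from h import *
z=np.load('w5.npz');im,P=z['im'].astype(int),z['P']
ax=np.array([np.sin(np.radians(6.3)),-np.cos(np.radians(6.3))]);ay=np.array([ax[1]*-1,ax[0]])
c=np.array([.4884,-.0950])
X=((P[...,:2]-c)@ax)*1000;Y=((P[...,:2]-c)@ay)*1000;Z=P[...,2]*1000
print('wall median Z',np.nanmedian(Z[154:160,240:340]),'Y',np.nanmedian(Y[154:160,240:340]))
for r in (155,157,159):
    print(r);print('br',(im[r,180:262:2].sum(1)//3).tolist());print('Z',np.round(Z[r,180:262:2]).tolist());
print('X',np.round(X[157,180:262:2],0).tolist())
m=(Z>71)&(Z<81)&(abs(abs(Y)-42.5)<8)&(X>-40)&(X<105)
for s in(-1,1):
    k=m&(np.sign(Y)==s);print(s,k.sum(),'Yrange',np.percentile(Y[k],[2,50,98]).round(1),'X',np.percentile(X[k],[.5,99.5]).round(1),'Z',np.median(Z[k]))
h=np.histogram(X[m],bins=np.arange(-30,100,2));print(list(zip(h[1].astype(int).tolist(),h[0].tolist())))
```

```text
wall median Z 75.19402033700166 Y -43.7108773960104
155
br [51, 76, 153, 187, 208, 217, 221, 221, 221, 222, 222, 222, 222, 223, 222, 223, 223, 223, 223, 224, 224, 223, 223, 222, 225, 228, 229, 226, 224, 225, 224, 225, 224, 224, 224, 225, 224, 224, 224, 224, 225]
Z [1.0, -0.0, 71.0, 71.0, 71.0, 70.0, 71.0, 70.0, 71.0, 71.0, 72.0, 71.0, 71.0, 71.0, 71.0, 71.0, 72.0, 71.0, 71.0, 71.0, 71.0, 71.0, 71.0, 71.0, 65.0, 64.0, 64.0, 71.0, 72.0, 71.0, 71.0, 72.0, 71.0, 72.0, 72.0, 72.0, 71.0, 72.0, 72.0, 71.0, 72.0]
157
br [51, 98, 204, 224, 228, 229, 230, 230, 230, 230, 231, 231, 231, 231, 231, 231, 231, 232, 231, 232, 232, 231, 230, 227, 229, 232, 232, 231, 230, 232, 232, 232, 232, 232, 232, 232, 232, 232, 232, 233, 232]
Z [-1.0, -1.0, 77.0, 75.0, 75.0, 75.0, 76.0, 75.0, 75.0, 74.0, 77.0, 74.0, 74.0, 76.0, 76.0, 75.0, 77.0, 77.0, 75.0, 76.0, 76.0, 76.0, 75.0, 72.0, 64.0, 63.0, 63.0, 74.0, 76.0, 75.0, 75.0, 76.0, 75.0, 76.0, 75.0, 75.0, 76.0, 76.0, 76.0, 75.0, 75.0]
159
br [52, 92, 205, 225, 227, 227, 227, 227, 228, 231, 231, 231, 231, 231, 231, 232, 231, 232, 232, 232, 232, 231, 229, 225, 227
[... 660 characters left out ...]
nge [35.3 41.4 45.5] X [-32.6  97.3] Z 75.15523546084829
[(-30, 68), (-28, 69), (-26, 39), (-24, 42), (-22, 40), (-20, 42), (-18, 39), (-16, 43), (-14, 40), (-12, 46), (-10, 35), (-8, 39), (-6, 19), (-4, 23), (-2, 19), (0, 21), (2, 23), (4, 19), (6, 22), (8, 22), (10, 17), (12, 24), (14, 18), (16, 22), (18, 24), (20, 16), (22, 24), (24, 23), (26, 16), (28, 23), (30, 15), (32, 23), (34, 23), (36, 17), (38, 24), (40, 20), (42, 20), (44, 22), (46, 17), (48, 23), (50, 20), (52, 19), (54, 22), (56, 16), (58, 6), (60, 0), (62, 0), (64, 33), (66, 38), (68, 40), (70, 40), (72, 34), (74, 44), (76, 41), (78, 37), (80, 41), (82, 40), (84, 35), (86, 43), (88, 39), (90, 51), (92, 68), (94, 69), (96, 46)]
```

The notch floor shows at table x≈62 and the walls are symmetric about y=0, so the seat estimate holds. Go above it.

Request:
{"fn": "carry_out", "kwargs": {
  "moves": [
    [[0,0,0,0.2,-1.5,1,0.9],[0,0,0,0.2,-3.4,2,0.9],[0,0,0,0.2,-3.4,3.4,0.9],[0,0,0,0.2,-3.4,4.4,0.9],[0,0,0,0.2,-3.4,4.4,0.9],[0,0,0,0.2,-3.4,4.4,0.9],[0,0,0,0.2,-3.4,4.4,0.9]]
  ]
}}

```text
clock: 12.12
eef_pos: [0.4963, -0.1571, 0.1295]
eef_rot: [-0.174, 3.136, 0.0]
wrist_force: [0.1, -0.4, 0.4]
opening: 0.0161
gripper_force: 15.0
```

Run:
```python
from h import *
o=get_obs();print(o['clock'],o['eef_pos'],o['wrist_force'])
delta([.4952,-.1566,.099],96.3)
im,d,P=cloud('wrist');im=im.astype(int);save('w6.png',im.astype(np.uint8))
ax=np.array([np.sin(np.radians(6.3)),-np.cos(np.radians(6.3))]);ay=np.array([-ax[1],ax[0]])
c=np.array([.4884,-.0950]);X=((P[...,:2]-c)@ax)*1000;Y=((P[...,:2]-c)@ay)*1000;Z=P[...,2]*1000
m=(abs(X-62)<14)&(abs(Y)<60)&(Z>108)&(Z<125)
print(m.sum(),np.percentile(X[m],[3,50,97]).round(1),np.percentile(Y[m],[1,99]).round(1),np.percentile(Z[m],[5,50,95]).round(1))
A=np.c_[Y[m],np.ones(m.sum())];print('z vs y',np.linalg.lstsq(A,Z[m],rcond=None)[0],'x vs y',np.linalg.lstsq(A,X[m],rcond=None)[0])
w=(abs(abs(Y)-42.5)<4)&(Z>73)&(Z<79);nf=(abs(Y+42.5)<3)&(Z>60)&(Z<68)&(X>50)&(X<75);print('notch floor X',nf.sum(),np.percentile(X[nf],[5,50,95]) if nf.sum() else '')
```

```text
12.1167 [ 0.4962708  -0.15705214  0.12953373] [ 0.08292257 -0.37585821  0.40361357]
row [-0.0, 0.03, 0.05] [0.1, 0.06, 3.05] rows>= 1.0
5078 [54.1 62.2 70.6] [-48.4  42.3] [118.2 122.3 123.4]
z vs y [9.49986006e-03 1.21986775e+02] x vs y [-3.9368032e-04  6.2058897e+01]
notch floor X 95 [51.60161899 61.70149187 72.61165557]
```

The bar is at table x 62.1, level, with its top 122 mm up, so about 30 mm to go. Lower gently.

Request:
{"fn": "carry_out", "kwargs": {
  "moves": [
    [[0,0,0,0,0,0.7,0.9],[0,0,0,0,0,1.3,0.9],[0,0,0,0,0,1.7,0.9],[0,0,0,0,0,2.0,0.9],[0,0,0,0,0,2.2,0.9],[0,0,0,0,0,2.4,0.9],[0,0,0,0,0,2.6,0.9],[0,0,0,0,0,2.75,0.9],[0,0,0,0,0,2.75,0.9],[0,0,0,0,0,2.75,0.9]]
  ]
}}

```text
clock: 13.0
eef_pos: [0.4959, -0.1579, 0.1015]
eef_rot: [0.172, -3.137, 0.0]
wrist_force: [-0.0, -0.5, -0.1]
opening: 0.0154
gripper_force: 15.0
```

Run:
```python
from h import *
o=get_obs();print(o['clock'],o['eef_pos'],o['wrist_force'],o['wrist_torque'])
im,d,P=cloud('top');deck(P,im);bub(im)
```

```text
13.0 [ 0.49594122 -0.15786521  0.10151755] [-0.03773769 -0.51074958 -0.09438556] [ 0.0873972  -0.05121856 -0.0050242 ]
deck n 600 slope [-0.00230191  0.00293735  0.04711491] tilt -0.131889742215794 rise needed mm -0.3982304734700849 z0 0.04711491013168195
vial px 165.74972714379572 n 1484 bubble mean mm -0.008655698960421418 ends [-9.76847822 15.03074096]
```

Request:
{"fn": "carry_out", "kwargs": {
  "moves": [
    [[0,0,0,0,0,0.05,0.9],[0,0,0,0,0,0.1,0.9],[0,0,0,0,0,0.15,0.9],[0,0,0,0,0,0.2,0.9],[0,0,0,0,0,0.2,0.9]]
  ]
}}

```text
clock: 13.47
eef_pos: [0.4959, -0.1578, 0.0994]
eef_rot: [0.172, -3.137, 0.0]
wrist_force: [-0.5, -0.7, -0.9]
opening: 0.0156
gripper_force: 15.0
```

Request:
{"fn": "carry_out", "kwargs": {
  "moves": [
    [[0,0,0,0,0,0.03,0.9],[0,0,0,0,0,0.06,0.9],[0,0,0,0,0,0.09,0.9],[0,0,0,0,0,0.09,0.9]]
  ]
}}

```text
clock: 13.8
eef_pos: [0.496, -0.1579, 0.0986]
eef_rot: [-0.172, 3.137, -0.0]
wrist_force: [-0.3, 0.1, 2.1]
opening: 0.0158
gripper_force: 15.0
```

Seating contact (2 N) at the expected height. Release and rise.

Request:
{"fn": "carry_out", "kwargs": {
  "moves": [
    [[0,0,0,0,0,0,0.72],[0,0,0,0,0,0,0.68],[0,0,0,0,0,0,0.65],[0,0,0,0,0,0,0.65],[0,0,0,0,0,-0.5,0.65],[0,0,0,0,0,-2,0.65],[0,0,0,0,0,-5,0.65],[0,0,0,0,0,-8,0.65],[0,0,0,0,0,-11,0.65],[0,0,0,0,0,-13,0.65]]
  ]
}}

```text
clock: 14.63
eef_pos: [0.4963, -0.158, 0.2318]
eef_rot: [-0.172, 3.135, -0.001]
wrist_force: [-0.1, -0.4, 0.5]
opening: 0.0326
gripper_force: 0.0
```

Request:
{"fn": "carry_out", "kwargs": {
  "moves": [
    [[0,0,0,0,8,-1,0.65],[0,0,0,0,8,-1,0.65],[0,0,0,0,8,-1,0.65],[0,0,0,0,8,-1,0.65],[0,0,0,0,8,-1,0.65],[0,0,0,0,8,-1,0.65],[0,0,0,0,8,-1,0.65],[0,0,0,0,8,-1,0.65],[0,0,0,0,8,-1,0.65]]
  ]
}}

```text
clock: 15.38
eef_pos: [0.4871, -0.0788, 0.2384]
eef_rot: [0.17, -3.137, 0.0]
wrist_force: [0.4, -0.0, -0.5]
opening: 0.033
gripper_force: 0.0
```

Run:
```python
from h import *
o=get_obs();print(o['clock'],o['eef_pos'],o['opening'])
im0,d,P=cloud('wrist');im=im0
ax=np.array([np.sin(np.radians(6.3)),-np.cos(np.radians(6.3))]);ay=np.array([-ax[1],ax[0]])
c=np.array([.4884,-.0950]);X=((P[...,:2]-c)@ax)*1000;Y=((P[...,:2]-c)@ay)*1000;Z=P[...,2]*1000
m=(abs(X-62)<14)&(abs(Y)<60)&(Z>84)&(Z<100)
print(m.sum(),np.percentile(X[m],[3,50,97]).round(1),np.percentile(Y[m],[1,99]).round(1),np.percentile(Z[m],[5,50,95]).round(1))
A=np.c_[Y[m],np.ones(m.sum())];print('z vs y',np.linalg.lstsq(A,Z[m],rcond=None)[0],'x vs y',np.linalg.lstsq(A,X[m],rcond=None)[0])
t,_=get_image('top');
can=np.zeros((600,800,3),np.uint8);can[180:600,240:800]=im0;can[:280,:400]=cv2.resize(t[195:230,260:310],(400,280),interpolation=cv2.INTER_CUBIC);save('fin.png',can)
```

```text
15.3833 [ 0.48712019 -0.07883573  0.23842305] 0.03301798184603517
1829 [54.6 61.7 69.9] [-47.5  47.7] [87.6 91.5 92.7]
z vs y [9.35451331e-04 9.11601266e+01] x vs y [2.23494662e-04 6.17481599e+01]
```

View pics/fin.png

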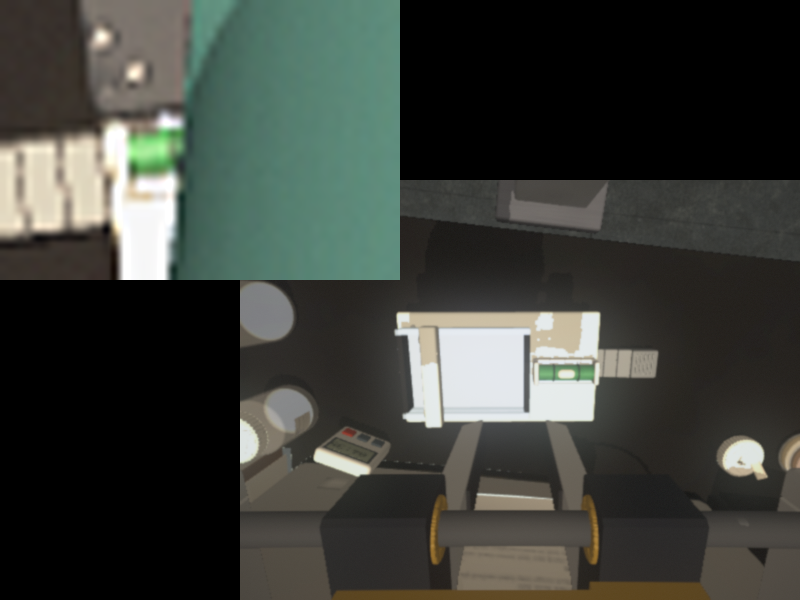

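The final picture shows the comb bar lying across both tray walls (column 430, table x 61.7, top 91.5 mm up, level). The bubble is centred at (566,374), and the shim is under the foot. The robot is clear of everything, so I'm handing in.

```bash
python3 -c "
from station import *
print(job_done())"
```

```text
the job is handed in; nothing more can be done
None
```

I handed the job in at about 15 s of the 64 s allowed: the shim is under the screw foot with the bubble between the lines, the comb lies flat on both tray walls, and the gripper is clear; no verdict was returned.

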